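# Cover the filled ingredient bins

### The arm

A 6-joint arm with a two-finger parallel gripper is mounted at the origin on the work surface. World frame = base frame: x ahead of the robot, y to its left, z up, the work surface at z = 0. Lengths are in m, angles in rad, forces in N, time in s.
With the tool pointing down it reaches from about 0.275 to 0.825 m from the base axis. Payload 5.2 kg.
Tool frame: the origin (TCP) lies at the very end of the fingers, on their centre line; the grasp point (between the pads) lies 19 mm behind it (r.grip_depth is the distance from the TCP to the grasp point, in m); z points along the fingers, x is the direction in which the jaws open and shut, and the axes are right-handed (so a half turn about z gives the same grasp; the last joint's range is limited). The gripper opens to 93 mm and grips with 3 to 60 N. Pads are 15 mm wide; open, the fingers measure 128 mm over their backs; the gripper's body (75 mm by 188 mm) begins 65 mm behind the grasp point.
Start: joints at [-1.365, 0.259, 1.535, -0, 1.348, -0.203], TCP at [0.219, -0.505, 0.219] pointing down, gripper open.
Joint ranges: [-3.14, 3.14], [-0.91, 2.08], [0.19, 2.58], [-1.22, 4.36], [0.22, 2.71], [-3.12, 3.12]. Speed limits (rad/s): [2.57, 2.57, 3.14, 3.14, 3.14, 3.14].

### API

Orientations are given as a unit quaternion [x, y, z, w].
In Python, from bench import r gives the robot as it stands.
- The arm moves only by the tool send_rows, never from a script. Its argument "steps" is a list of rows, each a list of 6 numbers: the shift along the tool's x, y, z in cm, then the turn, a rotation vector about the tool's x, y, z in degrees. A call has exactly 5 rows; each row shifts and turns the commanded pose from where the row before left it, along the tool's axes as they then stand; what a row does not reach is not made up. A row lasts 1/12 s, in which the tool goes at most 41.7 mm and 7.16 degrees, less where a joint would pass 70% of its speed; a pose out of reach is approached as far as the arm can. A call with a gripper value outside its range is refused whole. "jaw" is the opening, from 0 (shut) to 1 (fully open), set as the call begins (left out, the last holds). The fingers move at their own pace and stop on an object; "newtons" is the grip in N (left out, the last holds). Time passes only in rows, so rows that do not move let the fingers close, or fill a call up. It gives the time, the measured TCP pose, the force and the opening at its end, in the units of the state.
- r.get_state(): the state, without advancing time (a new reading comes with each control period).
- r.capture(name): name is "side" or "top"; returns the picture (400x640x3 uint8, red, green, blue); there is no depth.
- r.camera_model(name): a dict with "K" (3x3 intrinsics, pixels), "R" (3x3) and "t" (3): a world point X has camera coordinates R X + t. Camera axes: x right, y down, z forward; pixel columns grow to the right and rows downward; lengths in m; the calibration is good to about 2 mm. A picture is of the moment at which its call begins. camera_model takes no time and is no camera call.
- r.sign_off(): hands the job in, once; it reports no verdict.
The state is a dict: "time": time; "joint_positions": joint angles; "joint_vel": joint speeds; "joint_torque": joint torques, N m; "position": TCP position; "ee_rot": TCP orientation; "contact_force": force on the tool from outside, world axes, zero at the start; "wrist_torque": the same for the moment, N m; "opening": finger opening in m.
Only numpy, scipy, OpenCV 4.12 (cv2) and the standard library are available. Lean on these libraries where they do the work, as an engineer would, in place of code of your own. Each camera call takes 0.05 s, during which the arm holds its last target. There are 200 camera calls.

### The job

Cover the food at the end of prep: with your fingertips, push the red lids of the lime bin and the tomato bin down until both are fully shut, gently, without slamming them. Leave the empty bin's lid open as it is, ready for refilling. Do not lift the food or anything else or pull a lid farther open, and leave the other things on the counter where they stand.

Things in the scene. Friction and masses are not known exactly. Their poses are not given: they have to be found in the camera images.
- bin_lime: White open-topped plastic ingredient bin, 160 (its x) x 110 (its y) x 90 mm high, walls 4 mm, fixed to the counter; it holds two green limes. Origin: centre of its underside. Its -x side faces roughly to the robot; the lid is hinged along its +x (far) rim. The three bins look alike apart from their contents.
- lid_lime (a joint): Red lid of the bin that holds two green limes: flat plate 160 x 110 x 6 mm with a 13 mm long, 45 mm wide tab in its plane at the front. Angle in rad: 0 = shut, lying flat on the rim; about 1.57 = standing upright over the far rim; stop at 1.9. The hinge is stiff: the lid stays wherever it is left and takes about 2 to 3 N at 100 mm from the hinge to push shut; no latch, no spring.
- lid_lime_hinge (a point): Middle of that lid's hinge line, on the bin's far rim, 90.5 mm above the counter. The hinge line runs along the bin's y axis; the lid's underside passes through it; axes turn with the lid (its plate runs from here along its -x, its upper, outer face looks along its +z).
- lid_lime_front (a point): Middle of that lid's free edge on its upper (outer) face, 160 mm from the hinge and 6 mm above its underside; axes turn with the lid.
- bin_tomato: White open-topped plastic ingredient bin, 160 (its x) x 110 (its y) x 90 mm high, walls 4 mm, fixed to the counter; it holds two orange-red tomatoes. Origin: centre of its underside. Its -x side faces roughly to the robot; the lid is hinged along its +x (far) rim. The three bins look alike apart from their contents.
- lid_tomato (a joint): Red lid of the bin that holds two orange-red tomatoes: flat plate 160 x 110 x 6 mm with a 13 mm long, 45 mm wide tab in its plane at the front. Angle in rad: 0 = shut, lying flat on the rim; about 1.57 = standing upright over the far rim; stop at 1.9. The hinge is stiff: the lid stays wherever it is left and takes about 2 to 3 N at 100 mm from the hinge to push shut; no latch, no spring.
- lid_tomato_hinge (a point): Middle of that lid's hinge line, on the bin's far rim, 90.5 mm above the counter. The hinge line runs along the bin's y axis; the lid's underside passes through it; axes turn with the lid (its plate runs from here along its -x, its upper, outer face looks along its +z).
- lid_tomato_front (a point): Middle of that lid's free edge on its upper (outer) face, 160 mm from the hinge and 6 mm above its underside; axes turn with the lid.
- bin_empty: White open-topped plastic ingredient bin, 160 (its x) x 110 (its y) x 90 mm high, walls 4 mm, fixed to the counter; it holds nothing. Origin: centre of its underside. Its -x side faces roughly to the robot; the lid is hinged along its +x (far) rim. The three bins look alike apart from their contents.
- lid_empty (a joint): Red lid of the bin that holds nothing: flat plate 160 x 110 x 6 mm with a 13 mm long, 45 mm wide tab in its plane at the front. Angle in rad: 0 = shut, lying flat on the rim; about 1.57 = standing upright over the far rim; stop at 1.9. The hinge is stiff: the lid stays wherever it is left and takes about 2 to 3 N at 100 mm from the hinge to push shut; no latch, no spring.
- lid_empty_hinge (a point): Middle of that lid's hinge line, on the bin's far rim, 90.5 mm above the counter. The hinge line runs along the bin's y axis; the lid's underside passes through it; axes turn with the lid (its plate runs from here along its -x, its upper, outer face looks along its +z).
- lid_empty_front (a point): Middle of that lid's free edge on its upper (outer) face, 160 mm from the hinge and 6 mm above its underside; axes turn with the lid.
- lime1_center (a point): Centre of a loose green lime, 50 mm wide, lying in its bin, below the rim.
- tomato1_center (a point): Centre of a loose tomato, 62 mm wide, 53 mm high, lying in its bin, below the rim.
- lime2_center (a point): Centre of a loose green lime, 50 mm wide, lying in its bin, below the rim.
- tomato2_center (a point): Centre of a loose tomato, 62 mm wide, 53 mm high, lying in its bin, below the rim.
- shaker: Loose steel shaker, 42 mm wide, 80 mm high, standing behind the bins; origin at its underside.
- sauce: Loose yellow squeeze bottle, 52 mm wide, 160 mm high, standing behind the bins; origin at its underside.
- dish: Loose terracotta bowl, 100 mm wide, 45 mm high, standing in the row with the bins, in any of its four places; origin at its underside.
- spoon: Loose spoon, 220 mm long, lying flat on the counter behind the bins, on the robot's left.
There are look-alikes about, which are no part of the job. Leave any yellow look-alike of the bin_tomato alone.

How it is judged:
At the end, for the whole second after the job is handed in: The lime lid and the tomato lid are shut to within 0.04 rad and at rest, the limes and tomatoes are still in their bins, the empty bin's lid has its free edge within 20 mm of where it stood, and the shaker, bottle, bowl and spoon are within 30 mm of their places (value of joint each of lid_lime, lid_tomato below 0.04 rad and distance of lid_empty_front from where it was at the start of the episode below 0.02 m and velocity of joint lid_lime between -0.05 and 0.05 rad/s and horizontal distance between each of lime1_center, lime2_center and bin_lime below 0.085 m and velocity of joint lid_tomato between -0.05 and 0.05 rad/s and horizontal distance between each of tomato1_center, tomato2_center and bin_tomato below 0.085 m and distance of each of shaker, sauce, dish, spoon from where it was at the start of the episode below 0.03 m); the robot touches nothing.
It fails at once if a filled bin's lid is lifted or pulled farther back than 1.75 rad, past upright (value of joint any of lid_lime, lid_tomato above 1.75 rad).
It fails at once if the empty bin's lid is moved (its free edge by more than 20 mm) (distance of lid_empty_front from where it was at the start of the episode above 0.02 m).
It fails at once if a lime or tomato is lifted up to the rim of its bin (height (world z) of any of lime1_center, lime2_center, tomato1_center, tomato2_center above 0.085 m).
It fails at once if the shaker, bottle, bowl or spoon is picked up or shifted by more than 30 mm (distance of any of shaker, sauce, dish, spoon from where it was at the start of the episode above 0.03 m).
It fails at once if a lid is slammed (faster than 4 rad/s) (velocity of joint any of lid_lime, lid_tomato below -4 rad/s).
It also fails if it takes over 51 s, if anything falls off the work surface, if the arm or the gripper's body presses on something with over 40 N, if the wrist force passes 120 N, or if a joint passes its speed limit or range.

## Working session

There is one attempt and no reset: what is moved stays moved. The work goes in short steps, Python scripts to look and compute and a tool call to move; the robot and the scene stay as the last step left them, time stands still between calls to the robot, and variables do not carry over. Pictures are saved under pics/ and viewed, about 8 in all and at most 12, crops included, and the job is handed in when it is done.

Besides the shell and the picture viewer there is one more tool, called after ">>>" in YAML: its name, and indented under it one key for each argument. send_rows: Moves the arm, as the interface text tells. Its arguments: {"type":"object","properties":{"steps":{"type":"array"},"jaw":{"type":"number"},"newtons":{"type":"number"}},"required":["steps"]}

```bash
mkdir -p pics; ls; python3 - <<'E'
from bench import r
import cv2,numpy as np
np.set_printoptions(precision=4,suppress=True)
for n in("side","top"):
    im=r.capture(n); cv2.imwrite(f"pics/{n}0.png",im[:,:,::-1]); m=r.camera_model(n)
    print(n,m["K"],m["R"],m["t"],"cam pos",-np.array(m["R"]).T@m["t"])
print(r.get_state())
E
```

```text
pics
side [[365.3254   0.     321.432 ]
 [  0.     365.3254 200.8295]
 [  0.       0.       1.    ]] [[ 0.9953 -0.0966 -0.007 ]
 [-0.057  -0.5257 -0.8487]
 [ 0.0783  0.8451 -0.5288]] [-0.5699  0.1233  0.9595] cam pos [ 0.4991 -0.8011  0.608 ]
top [[434.3199   0.     320.8732]
 [  0.     434.3199 202.9333]
 [  0.       0.       1.    ]] [[ 0.0221 -0.9994  0.0278]
 [-0.9851 -0.0265 -0.17  ]
 [ 0.1706 -0.0236 -0.9851]] [-0.0222  0.5731  1.0072] cam pos [0.3932 0.0168 1.0902]
{'time': 0.1, 'joint_positions': array([-1.3648,  0.2593,  1.5359,  0.    ,  1.348 , -0.2028]), 'joint_vel': array([-0.0003, -0.0025, -0.002 ,  0.0004,  0.0014,  0.0019]), 'joint_torque': array([  0.0025, -43.8212, -28.4641,   0.0719,   0.0362,  -0.0001]), 'position': array([ 0.2185, -0.5042,  0.2179]), 'ee_rot': array([ 0.8359, -0.5488, -0.0006, -0.0006]), 'contact_force': array([-0.2395, -0.4567, -0.1578]), 'wrist_torque': array([-0.0059,  0.031 ,  0.0283]), 'opening': 0.09280697753358774}
```

View pics/side0.png

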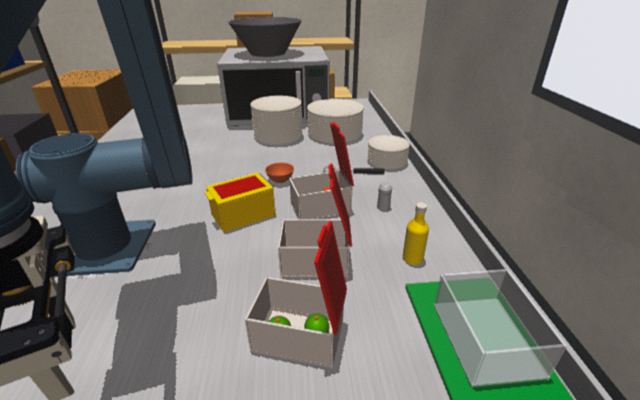

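View pics/top0.png

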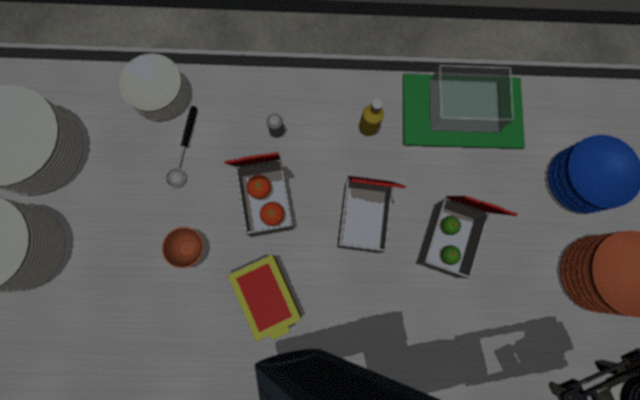

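The three white bins with red lids are, in the top view: tomato (265,205), empty (365,218) and lime (455,240). In the side view they are lime (295,320), empty (315,250) and tomato (320,195).

Things that could be mistaken for them:
- **Yellow look-alike:** a bin with a red panel at top (265,297), to be left alone.
- **Clear box:** on the green mat at top (475,105).
- **Terracotta bowl:** at top (183,247).

Next is a close crop to confirm the choice.

```bash
python3 - <<'E'
import cv2,numpy as np
im=cv2.imread("pics/top0.png")
cv2.imwrite("pics/c1.png",cv2.resize(im[140:285,220:525],None,fx=2.6,fy=2.6,interpolation=cv2.INTER_CUBIC))
s=cv2.imread("pics/side0.png")
cv2.imwrite("pics/c2.png",cv2.resize(s[115:370,240:370],None,fx=2.35,fy=2.35,interpolation=cv2.INTER_CUBIC))
for n,i in(("top",im),("side",s)):
    h=cv2.cvtColor(i,cv2.COLOR_BGR2HSV); b=i.astype(int)
    m=((b[:,:,2]>70)&(b[:,:,1]<.3*b[:,:,2])&(b[:,:,0]<.3*b[:,:,2])).astype(np.uint8)
    c,_=cv2.findContours(m,0,2)
    for k in c:
        if cv2.contourArea(k)>60: print(n,cv2.boundingRect(k),cv2.approxPolyDP(k,2.0,True)[:,0].tolist())
E
```

```text
top (238, 266, 35, 39) [[267, 266], [238, 279], [241, 285], [244, 283], [242, 288], [250, 304], [256, 296], [249, 300], [248, 291], [256, 292], [253, 288], [256, 287], [249, 284], [253, 284], [253, 281], [255, 285], [259, 281], [260, 283], [260, 280], [264, 284], [268, 283], [268, 279], [265, 283], [261, 278], [272, 278], [270, 279], [272, 276]]
top (352, 179, 47, 8) [[352, 179], [389, 186], [398, 185]]
side (314, 221, 28, 113) [[330, 221], [322, 228], [318, 239], [320, 247], [314, 261], [335, 333], [341, 304], [338, 310], [340, 313], [337, 318], [330, 296], [333, 293], [334, 299], [337, 300], [334, 299], [333, 290], [327, 287], [328, 283], [323, 274], [323, 266], [326, 265], [321, 264], [325, 253], [328, 252], [327, 245], [332, 234], [341, 270], [338, 270], [341, 271]]
side (214, 176, 51, 22) [[264, 185], [254, 176], [214, 187], [221, 197]]
side (329, 164, 22, 81) [[330, 164], [331, 187], [350, 244], [348, 228], [335, 192], [338, 189], [334, 189], [335, 178]]
```

View pics/c1.png

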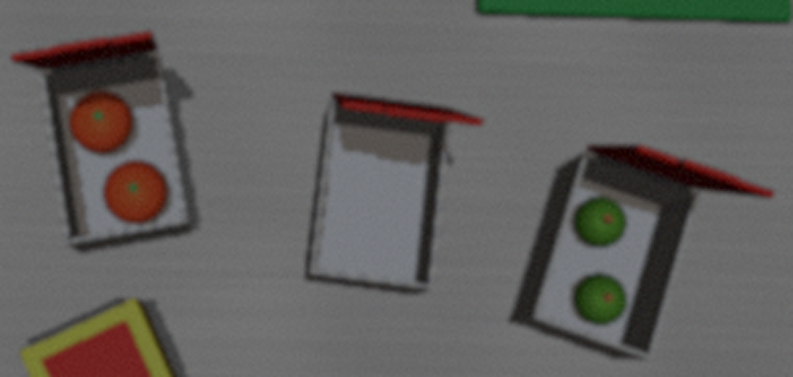

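View pics/c2.png

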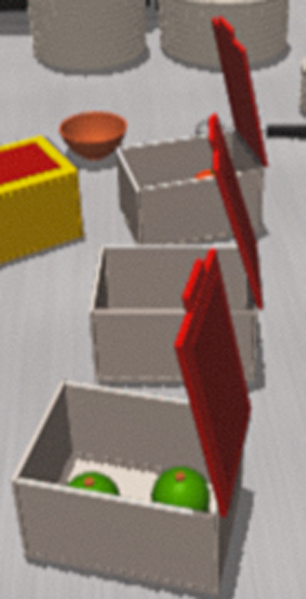

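The crops confirm the contents. In the top crop the tomatoes are in the left bin (100,120 and 135,192), the middle bin has a bare floor, and the limes are in the right bin (600,220 and 600,298). All three lids stand near upright. Next I'll turn the rim and lid corners into world points.

```bash
cat > g.py <<'E'
import numpy as np
from bench import r
np.set_printoptions(precision=4,suppress=True)
C={n:{k:np.array(v) for k,v in r.camera_model(n).items()} for n in("side","top")}
def ray(n,p):
    m=C[n]; d=m["R"].T@np.linalg.inv(m["K"])@[p[0],p[1],1]; return -m["R"].T@m["t"],d/np.linalg.norm(d)
def plane(n,p,z):
    o,d=ray(n,p); return o+d*(z-o[2])/d[2]
def tri(pt,ps):
    o1,d1=ray("top",pt);o2,d2=ray("side",ps)
    s=np.linalg.lstsq(np.c_[d1,-d2],o2-o1,rcond=None)[0]
    a,b=o1+d1*s[0],o2+d2*s[1]; return (a+b)/2,np.linalg.norm(a-b)*1e3
T=lambda u,v:(u/2.6+220-.3,v/2.6+140-.3)
S=lambda u,v:(u/2.35+240-.3,v/2.35+115-.3)
E
python3 - <<'E'
from g import *
P={"tom":dict(t=[(73,247),(195,230)],s=[(137,187),(118,149)],lt=[(13,57),(152,36)],),
"emp":dict(t=[(308,277),(425,291)],s=[(92,312),(102,247)],),
"lime":dict(t=[(512,320),(642,357)],s=[(15,482),(65,383)],)}
for k,v in P.items():
    a=[plane("top",T(*p),.09)[:2] for p in v["t"]]; b=[plane("side",S(*p),.09)[:2] for p in v["s"]]
    print(k,"top +y,-y near corners",*a,np.linalg.norm(a[0]-a[1]),"side -y,+y",*b,np.linalg.norm(b[0]-b[1]))
print("lime far -y rim side",plane("side",S(222,515),.09),"top",plane("top",T(694,194),.09),"far +y top",plane("top",T(583,155),.09))
print("emp far -y top",plane("top",T(447,125),.09), "+y",plane("top",T(333,95),.09),"side -y",plane("side",S(255,313),.09))
print("tom far -y top",plane("top",T(158,72),.09), "+y",plane("top",T(47,75),.09),"side -y",plane("side",S(260,172),.09))
print("lid tops")
print("lime -y",tri(T(772,192),S(178,346)),"+y",tri(T(640,148),S(212,252)))
print("emp -y",tri(T(482,121),S(212,150)))
print("tom +y", tri(T(13,57),S(214,20)), "-y",tri(T(152,36),S(222,50)))
for n,p in dict(l1=(600,220),l2=(600,298),t1=(100,120),t2=(135,192)).items(): print(n,plane("top",T(*p),.03))
for n,p in dict(shaker=((275,118),.08),sauce=((377,103),.16)).items(): print(n,plane("top",*p))
E
```

```text
tom top +y,-y near corners [0.4879 0.1592] [0.5057 0.052 ] 0.10863917210673563 side -y,+y [0.5147 0.0679] [0.4947 0.1645] 0.09869140663752544
emp top +y,-y near corners [ 0.4665 -0.0492] [ 0.4566 -0.1531] 0.1044031868302634 side -y,+y [ 0.4625 -0.1586] [ 0.4728 -0.0515] 0.10758607474318631
lime top +y,-y near corners [ 0.4329 -0.2302] [ 0.4032 -0.3451] 0.1185940283716048 side -y,+y [ 0.4053 -0.354 ] [ 0.4397 -0.2519] 0.10768154999238023
lime far -y rim side [ 0.5561 -0.3991  0.09  ] top [ 0.5498 -0.3977  0.09  ] far +y top [ 0.583  -0.2974  0.09  ]
emp far -y top [ 0.6073 -0.1735  0.09  ] +y [ 0.6323 -0.0694  0.09  ] side -y [ 0.6158 -0.1763  0.09  ]
tom far -y top [0.6492 0.0903 0.09  ] +y [0.6434 0.1906 0.09  ] side -y [0.6641 0.0871 0.09  ]
lid tops
lime -y (array([ 0.5278, -0.3929,  0.2473]), np.float64(0.9971350781319361)) +y (array([ 0.5602, -0.2926,  0.2462]), np.float64(0.5045976811599251))
emp -y (array([ 0.5747, -0.1673,  0.2623]), np.float64(0.8125403431984903))
tom +y (array([0.6187, 0.1903, 0.2457]), np.float64(1.4786077346327868)) -y (array([0.6253, 0.0839, 0.2526]), np.float64(20.14180106181084))
l1 [ 0.5318 -0.3309  0.03  ]
l2 [ 0.4578 -0.3288  0.03  ]
t1 [0.6157 0.1482 0.03  ]
t2 [0.5471 0.112  0.03  ]
shaker [0.7751 0.109  0.08  ]
sauce [ 0.7882 -0.128   0.16  ]
```

Measured results, which agree with the given 110 mm widths and 160 mm radius:

| Bin | Yaw | Hinge x, y (m) | Lid angle (rad) |
|---|---|---|---|
| Lime | −18° | 0.573, −0.348 | about 1.39 |
| Tomato | +10° | 0.657, 0.140 | about 1.39 |

I'll close the jaws, turn the tool to the lime bin and go around behind its lid.

>>> send_rows:
  steps:
    - [0,0,0,0,0,7]
    - [0,0,0,0,0,7]
    - [0,0,0,0,0,7]
    - [0,0,0,0,0,7]
    - [0,0,0,0,0,7]
  jaw: 0

```text
time: 0.52
position: [0.2186, -0.5043, 0.2182]
ee_rot: [-0.63, 0.777, 0.0, 0.0]
contact_force: [-0.2, -0.6, 0.7]
opening: 0.0643
```

>>> send_rows:
  steps:
    - [0,0,0,0,0,6.4]
    - [-1.1,-3,0,0,0,0]
    - [-1.1,-3,0,0,0,0]
    - [-1.1,-3,0,0,0,0]
    - [-1.1,-3,0,0,0,0]

```text
time: 0.93
position: [0.3474, -0.4995, 0.2182]
ee_rot: [-0.588, 0.809, 0.0, 0.0]
contact_force: [-0.5, -0.2, 0.6]
opening: 0.0312
```

>>> send_rows:
  steps:
    - [-1.1,-3,0,0,0,0]
    - [-1.1,-3,0,0,0,0]
    - [-1.1,-3,0,0,0,0]
    - [-1.1,-3,0,0,0,0]
    - [-1.1,-3,0,0,0,0]

```text
time: 1.35
position: [0.5074, -0.4933, 0.218]
ee_rot: [-0.588, 0.809, 0.001, -0.0]
contact_force: [-0.3, -1.9, 0.6]
opening: 0.0008
```

>>> send_rows:
  steps:
    - [0,-2.7,0,0,0,0]
    - [0,-2.7,0,0,0,0]
    - [-2.5,0,0.3,0,0,0]
    - [-2.7,0,0.4,0,0,0]
    - [-2.7,0,0.4,0,0,0]

```text
time: 1.77
position: [0.5821, -0.4347, 0.2052]
ee_rot: [-0.588, 0.809, 0.001, -0.0]
contact_force: [0.5, -0.2, -0.2]
opening: 0.0004
```

>>> send_rows:
  steps:
    - [-2.7,0,0.2,0,0,0]
    - [-2.7,0,0,0,0,0]
    - [-2.6,0,0,0,0,0]
    - [0,0,0,0,0,0]
    - [0,0,0,0,0,0]

```text
time: 2.18
position: [0.607, -0.3575, 0.2053]
ee_rot: [-0.589, 0.808, 0.0, -0.0]
contact_force: [-1.1, -1.0, 0.2]
opening: 0.0003
```

```bash
python3 - <<'E'
from g import *
import cv2
a=r.capture("side")[:,:,::-1];b=r.capture("top")[:,:,::-1]
cv2.imwrite("pics/m1.png",cv2.resize(np.vstack([a[80:380,180:580],b[100:300,180:580]]),None,fx=1.2,fy=1.2))
q=r.get_state();print(q["position"],q["contact_force"])
u=np.array([-.951,.309]);Q=lambda t,d=.115:(d*np.cos(t)-.006*np.sin(t)-.0075,d*np.sin(t)+.006*np.cos(t))
p=None
for t in list(np.arange(1.4,-.01,-.1)):
    c=np.array(Q(t))*100;c[1]+=9.05
    print("%.1f u,z(cm)"%t,c.round(2),"" if p is None else (c-p).round(2)); p=c
E
```

```text
[ 0.6062 -0.3598  0.2053] [-0.7025 -0.108   1.0536]
1.4 u,z(cm) [ 0.61 20.48] 
1.3 u,z(cm) [ 1.75 20.29] [ 1.13 -0.19]
1.2 u,z(cm) [ 2.86 19.99] [ 1.11 -0.31]
1.1 u,z(cm) [ 3.93 19.57] [ 1.07 -0.41]
1.0 u,z(cm) [ 4.96 19.05] [ 1.03 -0.52]
0.9 u,z(cm) [ 5.93 18.43] [ 0.97 -0.62]
0.8 u,z(cm) [ 6.83 17.72] [ 0.9  -0.71]
0.7 u,z(cm) [ 7.66 16.92] [ 0.83 -0.8 ]
0.6 u,z(cm) [ 8.4  16.04] [ 0.74 -0.88]
0.5 u,z(cm) [ 9.05 15.09] [ 0.65 -0.95]
0.4 u,z(cm) [ 9.61 14.08] [ 0.55 -1.01]
0.3 u,z(cm) [10.06 13.02] [ 0.45 -1.06]
0.2 u,z(cm) [10.4  11.92] [ 0.34 -1.1 ]
0.1 u,z(cm) [10.63 10.8 ] [ 0.23 -1.13]
-0.0 u,z(cm) [10.75  9.65] [ 0.12 -1.15]
```

View pics/m1.png

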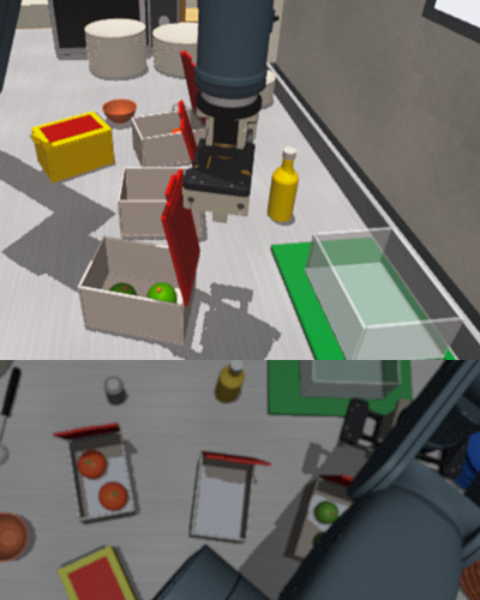

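The gripper stands behind the lime lid (lid at view pixel (180,230), fingers at (215,210)), clear of the bottle and the empty bin's lid. Now I'll push along the arc at about 1 rad/s.

>>> send_rows:
  steps:
    - [0,1.4,0,0,0,0]
    - [0,1.4,0,0,0,0]
    - [0,1.3,0,0,0,0]
    - [0,1.1,0.2,0,0,0]
    - [0,1.1,0.3,0,0,0]

```text
time: 2.7
position: [0.5461, -0.3415, 0.2008]
ee_rot: [-0.587, 0.81, -0.001, 0.0]
contact_force: [2.6, -0.4, -0.2]
opening: 0.0003
```

>>> send_rows:
  steps:
    - [0,1.1,0.4,0,0,0]
    - [0,1.0,0.5,0,0,0]
    - [0,1.0,0.6,0,0,0]
    - [0,0.9,0.7,0,0,0]
    - [0,0.8,0.8,0,0,0]

```text
time: 3.12
position: [0.5003, -0.3265, 0.1709]
ee_rot: [-0.587, 0.81, -0.001, 0.0]
contact_force: [0.9, 0.3, 1.3]
opening: 0.0003
```

>>> send_rows:
  steps:
    - [0,0.7,0.9,0,0,0]
    - [0,0.6,0.9,0,0,0]
    - [0,0.6,1.0,0,0,0]
    - [0,0.4,1.1,0,0,0]
    - [0,0.3,1.1,0,0,0]

```text
time: 3.53
position: [0.4751, -0.3185, 0.1205]
ee_rot: [-0.587, 0.81, -0.0, -0.0]
contact_force: [-1.3, -0.0, 1.3]
opening: 0.0007
```

>>> send_rows:
  steps:
    - [0,0.2,0.8,0,0,0]
    - [0,0.2,0.6,0,0,0]
    - [0,0,0.4,0,0,0]
    - [0,0,0.3,0,0,0]
    - [0,0,0,0,0,0]

```text
time: 3.95
position: [0.4722, -0.3158, 0.0991]
ee_rot: [-0.588, 0.809, 0.0, -0.0]
contact_force: [0.6, 0.7, -0.5]
opening: 0.0005
```

>>> send_rows:
  steps:
    - [0,0,0.15,0,0,0]
    - [0,0,0.15,0,0,0]
    - [0,0,0.1,0,0,0]
    - [0,0,0,0,0,0]
    - [0,0,0,0,0,0]

```text
time: 4.37
position: [0.4726, -0.3159, 0.0967]
ee_rot: [-0.588, 0.809, -0.001, -0.0]
contact_force: [-2.3, 0.3, 5.4]
opening: 0.0002
```

>>> send_rows:
  steps:
    - [0,0,0.05,0,0,0]
    - [0,0,0.05,0,0,0]
    - [0,0,0,0,0,0]
    - [0,0,0,0,0,0]
    - [0,0,0,0,0,0]

```text
time: 4.78
position: [0.4726, -0.3159, 0.0966]
ee_rot: [-0.588, 0.809, -0.001, -0.0]
contact_force: [-3.8, 2.2, 11.7]
opening: 0.0003
```

The lime lid has stopped at tip height 0.0966, where a shut lid's top should be 0.0965, and the force is rising, so it is shut. I'll lift straight up and go behind the empty bin's lid to the tomato bin.

>>> send_rows:
  steps:
    - [0,0,-2.5,0,0,0]
    - [0,0,-3.3,0,0,0]
    - [0,0,-3.3,0,0,0]
    - [0,0,-3.3,0,0,0]
    - [-1.4,-3.5,0,0,0,0]

```text
time: 5.2
position: [0.5092, -0.3161, 0.2274]
ee_rot: [-0.587, 0.81, -0.006, 0.0]
contact_force: [1.4, -1.1, 1.8]
opening: 0.0007
```

>>> send_rows:
  steps:
    - [-1.4,-3.5,0,0,0,0]
    - [-1.4,-3.5,0,0,0,0]
    - [-1.4,-3.5,0,0,0,0]
    - [-1.4,-3.5,0,0,0,0]
    - [-1.5,-3.6,0,0,0,0]

```text
time: 5.62
position: [0.701, -0.2995, 0.2188]
ee_rot: [-0.588, 0.809, -0.0, 0.0]
contact_force: [0.9, -0.3, 1.1]
opening: 0.0007
```

>>> send_rows:
  steps:
    - [0,0,0,0,0,-7]
    - [0,0,0,0,0,-7]
    - [0,0,0,0,0,-7]
    - [0,0,0,0,0,-7]
    - [0,0,0,0,0,0]

```text
time: 6.03
position: [0.6996, -0.2996, 0.2181]
ee_rot: [0.768, -0.641, -0.0, -0.0]
contact_force: [0.5, 0.7, 1.1]
opening: 0.0004
```

>>> send_rows:
  steps:
    - [-3.6,-0.6,0,0,0,0]
    - [-3.7,-0.6,0,0,0,0]
    - [-3.7,-0.6,0,0,0,0]
    - [-3.7,-0.6,0,0,0,0]
    - [-3.7,-0.6,0,0,0,0]

```text
time: 6.45
position: [0.6965, -0.1119, 0.2188]
ee_rot: [0.765, -0.644, 0.0, -0.0]
contact_force: [0.1, -0.2, -0.2]
opening: 0.0004
```

>>> send_rows:
  steps:
    - [-3.7,-0.6,0,0,0,0]
    - [-3.7,-0.6,0,0,0,0]
    - [-3.7,-0.6,0,0,0,0]
    - [-3.7,-0.6,0,0,0,0]
    - [-3.7,-0.6,0,0,0,0]

```text
time: 6.87
position: [0.6939, 0.0757, 0.219]
ee_rot: [0.765, -0.644, 0.0, -0.0]
contact_force: [1.2, -0.7, 0.4]
opening: 0.0002
```

>>> send_rows:
  steps:
    - [-3.7,-0.6,0,0,0,0]
    - [-3.5,-0.6,0.3,0,0,0]
    - [0,0,0.5,0,0,0]
    - [0,0,0.5,0,0,0]
    - [0,0,0,0,0,0]

```text
time: 7.28
position: [0.6927, 0.1466, 0.2042]
ee_rot: [0.766, -0.643, -0.001, 0.001]
contact_force: [-0.1, -1.2, -1.3]
opening: 0.0003
```

```bash
python3 - <<'E'
from g import *
import cv2
a=r.capture("side")[:,:,::-1];b=r.capture("top")[:,:,::-1]
cv2.imwrite("pics/m2.png",cv2.resize(np.vstack([a[80:380,180:580],b[100:300,180:580]]),None,fx=1.2,fy=1.2))
q=r.get_state();print(q["position"],q["contact_force"])
E
```

```text
[0.6934 0.1453 0.2052] [ 0.1018 -0.4399 -0.0629]
```

View pics/m2.png

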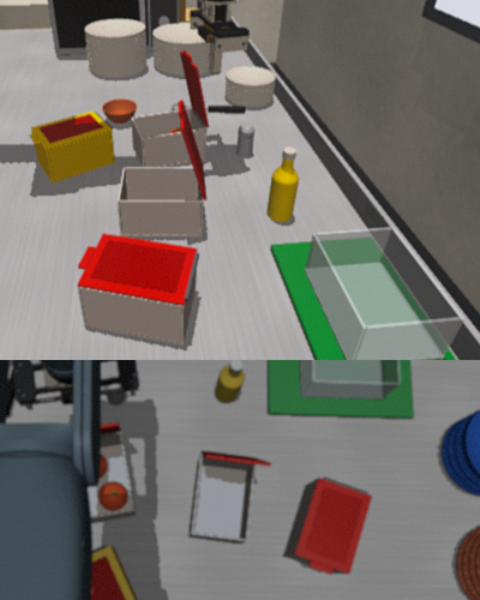

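The lime lid lies flat (view pixel (138,268)), the empty lid is unchanged, and the gripper is behind the tomato lid at (205,45). I'll repeat the push with the same arc.

>>> send_rows:
  steps:
    - [0,1.4,0,0,0,0]
    - [0,1.4,0,0,0,0]
    - [0,1.3,0,0,0,0]
    - [0,1.1,0.2,0,0,0]
    - [0,1.1,0.3,0,0,0]

```text
time: 7.8
position: [0.6323, 0.1336, 0.2016]
ee_rot: [0.765, -0.644, 0.001, -0.001]
contact_force: [2.4, -0.6, -1.1]
opening: 0.0006
```

>>> send_rows:
  steps:
    - [0,1.1,0.4,0,0,0]
    - [0,1.0,0.5,0,0,0]
    - [0,1.0,0.6,0,0,0]
    - [0,0.9,0.7,0,0,0]
    - [0,0.8,0.8,0,0,0]

```text
time: 8.22
position: [0.585, 0.1252, 0.1717]
ee_rot: [0.765, -0.644, 0.001, -0.001]
contact_force: [-0.4, -2.1, 2.1]
opening: 0.0008
```

>>> send_rows:
  steps:
    - [0,0.7,0.9,0,0,0]
    - [0,0.6,0.9,0,0,0]
    - [0,0.6,1.0,0,0,0]
    - [0,0.4,1.1,0,0,0]
    - [0,0.3,1.1,0,0,0]

```text
time: 8.63
position: [0.5589, 0.1209, 0.1213]
ee_rot: [0.765, -0.644, 0.001, -0.0]
contact_force: [-1.5, -1.3, 1.5]
opening: 0.0005
```

>>> send_rows:
  steps:
    - [0,0.2,0.8,0,0,0]
    - [0,0.2,0.6,0,0,0]
    - [0,0,0.4,0,0,0]
    - [0,0,0.3,0,0,0]
    - [0,0,0,0,0,0]

```text
time: 9.05
position: [0.5545, 0.122, 0.0993]
ee_rot: [0.766, -0.643, -0.0, 0.0]
contact_force: [-0.4, -1.0, 0.5]
opening: 0.0002
```

>>> send_rows:
  steps:
    - [0,0,0.15,0,0,0]
    - [0,0,0.15,0,0,0]
    - [0,0,0.1,0,0,0]
    - [0,0,0,0,0,0]
    - [0,0,0,0,0,0]

```text
time: 9.47
position: [0.5549, 0.1223, 0.0967]
ee_rot: [0.766, -0.643, 0.0, -0.0]
contact_force: [-1.7, -0.9, 7.3]
opening: 0.0003
```

>>> send_rows:
  steps:
    - [0,0,0.05,0,0,0]
    - [0,0,0.05,0,0,0]
    - [0,0,0,0,0,0]
    - [0,0,0,0,0,0]
    - [0,0,0,0,0,0]

```text
time: 9.88
position: [0.5549, 0.1223, 0.0966]
ee_rot: [0.766, -0.642, 0.001, -0.0]
contact_force: [-3.8, -0.7, 13.3]
opening: 0.0007
```

>>> send_rows:
  steps:
    - [0,0,-2.5,0,0,0]
    - [0,0,-3.5,0,0,0]
    - [0,0,-3.5,0,0,0]
    - [0,0,-3.5,0,0,0]
    - [0,0,-3,0,0,0]

```text
time: 10.3
position: [0.5549, 0.1226, 0.2573]
ee_rot: [0.766, -0.643, 0.001, -0.001]
contact_force: [0.7, 0.3, -0.3]
opening: 0.0006
```

>>> send_rows:
  steps:
    - [0,3.5,0,0,0,0]
    - [0,3.5,0,0,0,0]
    - [0,3.5,0,0,0,0]
    - [0,3.5,0,0,0,0]
    - [0,0,0,0,0,0]

```text
time: 10.72
position: [0.4107, 0.098, 0.2544]
ee_rot: [0.766, -0.642, -0.001, 0.001]
contact_force: [0.4, 0.6, -0.2]
opening: 0.0004
```

```bash
python3 - <<'E'
from g import *
import cv2
a=r.capture("side")[:,:,::-1];b=r.capture("top")[:,:,::-1]
cv2.imwrite("pics/m3.png",cv2.resize(np.vstack([a[80:380,140:540],b[80:280,140:540]]),None,fx=1.2,fy=1.2))
d=np.abs(b.astype(int)-cv2.imread("pics/top0.png")).max(2)
for n,(x,y,w,h) in dict(shaker=(262,108,28,32),sauce=(355,92,35,48),dish=(155,220,55,55),spoon=(160,100,40,92),empty=(342,170,65,22)).items(): print(n,(d[y:y+h,x:x+w]>45).sum())
q=r.get_state();print(q["time"],q["position"],q["contact_force"],abs(q["joint_vel"]).max())
E
```

```text
shaker 0
sauce 0
dish 1739
spoon 0
empty 0
10.8167 [0.4163 0.098  0.2554] [ 0.297  -0.1644 -0.5071] 0.052526634717127554
```

View pics/m3.png

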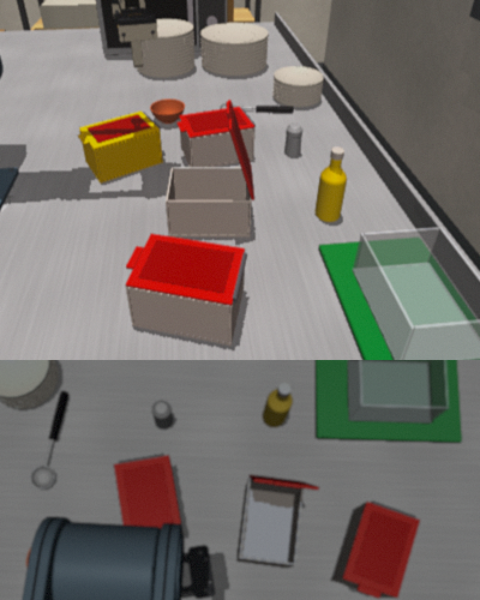

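Both lids lie flat. The bowl's large pixel difference is the arm hiding it in the top view; in the side view it is at (168,110), where it started. I'll hand the job in.

```bash
python3 -c "
from bench import r
print(r.sign_off())"
```

```text
the job is handed in; nothing more can be done
None
```

I pushed the lime and tomato lids shut from behind with closed fingertips, each along an arc at about 1 rad/s, and handed the job in at about 10.8 s. The hand-in gave no verdict.

- **Lids shut:** for both lids the fingertips stopped at 96.6 mm, against 96.5 mm expected for a shut lid. The downward force rose to about 12–13 N at that point. In the last pictures both lids lie flat, and the arm is clear with no contact force.
- **Other things:** the top view showed no pixel change at the shaker, bottle, spoon or empty bin's lid.
- **Check that disagreed:** the top-view check for the bowl showed a large change because the arm was hiding it. In the side view the bowl is at its original pixel position.
- **Not checked:** I couldn't see the limes and tomatoes under the shut lids, but the fingers never went inside the bins.

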